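Bring the red sample to the reading head

TASK

On the white sample loader, gently push an arm of the four-armed rotor round with a fingertip until the red arm points squarely at the blue mark on the reading head, then press the green key all the way down, let it spring back, and finish clear of everything. Only push: do not squeeze the rotor or lift it off its spindle, and leave the pots, rack, bottle, beaker, mouse and box where they stand.

Things in the scene. Friction and masses are not known exactly. Their poses are not given: they have to be found in the camera images.
- loader: White sample loader fixed on the counter: a deck 280 mm (its x) by 380 mm (its y), top 70 mm high. Origin: centre of its underside, on the rotor's upright axis. Its +x points from that axis to the grey reading head with the blue mark. The green key stands on the deck at x -50, y -155 mm; two loose pots stand near its +y edge.
- carousel: Seat on the spindle that carries the rotor; origin on the rotor's axis, 84 mm above the counter when seated. It slides up if the rotor is lifted. Rotor: about 0.4 kg, hub 48 mm wide, four arms. It has a stiff bearing, turns endlessly either way and stays where it is left. About 1 N of push 65 mm from the axis turns it; over 18 N of finger force on it is too rough.
- rotor_hub (a point): Top centre of the rotor's black hub, 110 mm above the counter, on the axis. Four straight arms 90 degrees apart: 12 mm wide, from 88 to 102 mm above the counter (18 mm free above the deck), reaching 102 mm out. Each carries, 91 mm out, a holder 22 mm wide with a capped tube, cap top 132 mm above the counter. One arm and its cap are red, three are bare metal with white caps.
- rotor (a joint): Angle of the rotor (rad), seen from above positive is counter-clockwise. 0 (or any whole turn) = red arm along the loader's +x, at the blue mark; otherwise the red arm points this angle counter-clockwise of the loader's +x. The start lies between 0.9 and 5.38.
- red_cap (a point): Centre of the top of the red tube cap (16 mm wide), 91 mm out from the axis on the red arm, 132 mm above the counter.
- head_mark (a point): Where point red_cap must come: 91 mm from the axis towards the blue mark, 132 mm above the counter. The mark is a blue stripe 14 mm wide down the middle of top, front and back of the grey reading head, a block 30 x 70 x 45 mm on the deck, 112 to 142 mm from the axis along the loader's +x.
- key (a joint): Travel of the green push key (m): 0 up, 0.006 fully down; a spring brings it back; fully down takes 5 N. Pressed counts from 0.004.
- key_top (a point): Centre of the top of the green key (30 mm wide, round, pressed straight down), 92 mm above the counter when up; it stands in a grey collar 46 mm wide whose top is 82 mm above the counter.
- control_vial: Loose vial with blue cap, 26 mm wide, 45 mm high, standing on the loader's deck; leave alone. Origin under its foot.
- reagent_pot: Loose pot with yellow cap, 40 mm wide, 50 mm high, standing on the loader's deck; leave alone. Origin under its foot.
- tube_rack: Loose blue rack 70 x 200 x 45 mm with capped tubes to 84 mm high, on the counter; leave alone. Origin under its centre.
- wash_bottle: Loose white bottle 70 mm wide, 160 mm high, on the counter; leave alone. Origin under its foot.
- beaker: Loose grey beaker 72 mm wide, 85 mm high, on the counter; leave alone. Origin under its foot.
- mouse: Black computer mouse 100 x 60 x 31 mm on the counter; leave alone. Origin under its centre.
- tip_box: Clear box with orange lid 124 x 89 x 66 mm on the counter; leave alone. Origin under its centre.

How it is judged (in metres and radians):
On the way, in this order (a step that is already met when the one before it is completed fails the run):
1. the red arm rests at the blue mark (horizontal distance between red_cap and head_mark below 0.008 m and velocity of joint rotor between -0.1 and 0.1 rad/s), for 0.3 s.
2. with the red arm at the mark, the green key is pressed down (value of joint key above 0.004 m and horizontal distance between red_cap and head_mark below 0.008 m), for 0.05 s.
At the end, for the whole second after the job is handed in: The red cap lies within 8 mm (5 degrees) of its place at the blue mark, rotor at rest (under 0.1 rad/s) and seated within 4 mm, green key back up (under 2 mm down), every bystander within 20 mm of where it stood (all of step 1 and value of joint key below 0.002 m and z of carousel in the frame of loader below 0.088 m and distance of each of control_vial, reagent_pot, tube_rack, wash_bottle, beaker, mouse, tip_box from where it was at the start of the episode below 0.02 m); the robot touches nothing.
It fails at once if the rotor is lifted more than 6 mm off its seat (z of carousel in the frame of loader above 0.09 m).
It fails at once if the fingers squeeze or shove the rotor with more than 18 N (contact force between the fingers and carousel above 18 N).
It fails at once if the rotor is flung round faster than 4 rad/s (velocity of joint rotor above 4 rad/s or velocity of joint rotor below -4 rad/s).
It fails at once if a bystander is moved more than 20 mm or tipped (distance of any of control_vial, reagent_pot, tube_rack, wash_bottle, beaker, mouse, tip_box from where it was at the start of the episode above 0.02 m or angle between any of control_vial, reagent_pot, tube_rack, wash_bottle, beaker, mouse, tip_box's own z axis and vertical above 0.3 rad).
It also fails if it takes over 48 s, if anything falls off the work surface, if the arm or the gripper's body presses on something with over 40 N, if the wrist force passes 120 N, or if a joint passes its speed limit or range.

ROBOT

A 6-joint arm with a two-finger parallel gripper is mounted at the origin on the work surface. World frame = base frame: x ahead of the robot, y to its left, z up, the work surface at z = 0. Lengths are in m, angles in degrees, forces in N, time in s.
With the tool pointing down it reaches from about 0.4 to 0.825 m from the base axis. Payload 7 kg.
Tool frame: the origin (TCP) lies on the centre line of the jaws, within the pads' length; the fingertips stand 19 mm ahead of it and the grasp point (between the pads) is the TCP (r.tip_extent is the distance from the TCP to the fingertips, in m); z points along the fingers, y is the line along which they close (so a half turn about z gives the same grasp; the last joint's range is limited). The gripper opens to 88 mm and grips with 3 to 60 N. Pads are 19 mm wide; open, the fingers measure 130 mm over their backs; the gripper's body (78 mm by 193 mm) begins 47 mm behind the grasp point.
Start: joints at [-55.342, 20.546, 0.682, 0, -70.136, -16.507], TCP at [0.21, -0.641, 0.246] pointing down, gripper open.
Joint ranges: [-176.03, 176.03], [-82.01, 121.73], [-58.28, 71.71], [-173.87, 95.51], [-174.79, -0.11], [-173.66, 173.66]. Speed limits (degrees/s): [136.94, 136.94, 172.46, 180, 180, 180].

INTERFACE

Orientations are given as [roll, pitch, yaw] about the fixed x, y, z axes, in that order (R = Rz(yaw) Ry(pitch) Rx(roll)).
In Python, from plant import r gives the robot as it stands. The module is installed in compiled form; this text tells all that it offers.
- The arm moves only by the tool jog_arm, never from a script. Its argument "deltas" is a list that holds one entry, the list of rows, each a list of 5 numbers: the opening, from -1 (shut) to 1 (fully open), then the shift along the world's x, y, z in cm, then the turn about the world's z in rad. In form: [[[claw, dx, dy, dz, turn], ...]]. A call has 1 to 8 rows; each row shifts and turns the commanded pose from where the row before left it; what a row does not reach is not made up. A row lasts 1/8 s, in which the tool goes at most 62.5 mm and 10.7 degrees, less where a joint would pass 70% of its speed; a pose out of reach is approached as far as the arm can. A call with a gripper value outside its range is refused whole. The fingers move at their own pace and stop on an object; "force" is the grip in N (left out, the last holds). Time passes only in rows, so rows that do not move let the fingers close. It gives the time, the measured TCP pose, the force, the opening and the grip force at its end, in the units of the state.
- r.get_state(): the state, without advancing time (a new reading comes with each control period).
- r.capture(name): name is "scene" or "top" or "wrist"; returns the picture (420x560x3 uint8, blue, green, red); there is no depth.
- r.camera_info(name): a dict with "fx", "fy", "cx", "cy" (pixels), "view" (4x4, takes a point from world to camera coordinates). Camera axes: x right, y up, looking along -z (the intrinsics and any distortion apply to the point x, -y, -z); pixel columns grow to the right and rows downward; lengths in m; the calibration is good to about 2 mm. A picture is of the moment at which its call begins: read the wrist's pose just before it. camera_info takes no time and is no camera call; for the wrist camera it gives the pose at the moment of the call.
- r.close_job(): hands the job in; it is judged then, once.
The state is a dict: "time_s": time; "joints": joint angles; "qd": joint speeds; "joint_torque": joint torques, N m; "tcp_pos": TCP position; "eef_rot": TCP orientation; "contact_force": force on the tool from outside, world axes, zero at the start; "moment": the same for the moment, N m; "gripper_width": finger opening in m; "gripper_force": force on a finger pad.
Only numpy, scipy, OpenCV 4.12 (cv2) and the standard library are available. Lean on these libraries where they do the work, as an engineer would, in place of code of your own. Each camera call takes 0.05 s, during which the arm holds its last target. There are 200 camera calls.

## Working session

There is one attempt and no reset: what is moved stays moved. The work goes in short steps, Python scripts to look and compute and a tool call to move; the robot and the scene stay as the last step left them, time stands still between calls to the robot, and variables do not carry over. Pictures are saved under pics/ and viewed, at most 10 in all, crops included, and the job is handed in when it is done.

Besides the shell and the picture viewer there is one more tool, called as name(argument=value, ...) on one line, values as JSON. jog_arm: Moves the arm, as the interface text tells. Its arguments: {"type":"object","properties":{"deltas":{"type":"array"},"force":{"type":"number"}},"required":["deltas"]}

```bash
mkdir -p pics
cat > h.py <<'E'
import numpy as np,cv2
from plant import r
def ray(ci,u,v,z):
    V=np.array(ci["view"]);R=V[:3,:3];t=V[:3,3];c=-R.T@t
    K=np.array([[ci["fx"],0,ci["cx"]],[0,ci["fy"],ci["cy"]],[0,0,1.]])
    d=np.array(ci.get("dist",np.zeros(5)),float)
    p=cv2.undistortPoints(np.array([[[u,v]]],float),K,d)[0,0]
    w=R.T@np.array([p[0],-p[1],-1]);return c+w*(z-c[2])/w[2]
def proj(ci,P):
    V=np.array(ci["view"]);p=V[:3,:3]@np.array(P)+V[:3,3]
    return ci["cx"]+ci["fx"]*p[0]/-p[2],ci["cy"]-ci["fy"]*p[1]/-p[2]
E
python3 - <<'E'
from h import *
for n in("top","scene"):
    cv2.imwrite(f"pics/{n}0.png",cv2.resize(r.capture(n),(784,588)))
    ci=r.camera_info(n);print(ci)
print(r.get_state())
E
```

```text
{'fx': 397.3770811952459, 'fy': 397.3770811952459, 'cx': 280.43181941445005, 'cy': 209.4674685196054, 'view': array([[ 0.04318649, -0.999053  ,  0.00529498, -0.04147462],
       [ 0.97718962,  0.04334325,  0.20789856, -0.55532433],
       [-0.20793118, -0.00380421,  0.97813606, -1.16814804],
       [ 0.        ,  0.        ,  0.        ,  1.        ]])}
{'fx': 510.38249107013456, 'fy': 510.38249107013456, 'cx': 277.9385322144763, 'cy': 205.83696549723592, 'view': array([[-6.82961399e-01,  7.30454452e-01, -1.46674658e-04,
         4.05714037e-01],
       [-4.29814157e-01, -4.01705912e-01,  8.08635981e-01,
         1.45555632e-01],
       [ 5.90612832e-01,  5.52330204e-01,  5.88309296e-01,
        -1.95523301e+00],
       [ 0.00000000e+00,  0.00000000e+00,  0.00000000e+00,
         1.00000000e+00]])}
{'time_s': 0.1, 'joints': array([-5.53437261e+01,  2.05870971e+01,  6.39240965e-01, -1.78529645e-02,
       -7.01391721e+01, -1.65064259e+01]), 'qd': array([ 0.05627266, -0.07901381,  0.16180846,  0.06310933, -0.08428133,
        0.03874651]), 'joint_torque': array([-1.21196972e-03, -5.84161341e+01,  2.93750435e+01,  7.01553896e+00,
        1.01589793e-02, -1.07077749e-04]), 'tcp_pos': array([ 0.21009794, -0.64101913,  0.24472032]), 'eef_rot': array([ 1.79911789e+02, -8.63673404e-03, -1.61856223e+02]), 'contact_force': array([-0.30772064, -0.14365141, -0.05980168]), 'moment': array([0.05575619, 0.00530473, 0.0353286 ]), 'gripper_force': 0.0, 'gripper_width': 0.08784632920630485}
```

View pics/top0.png

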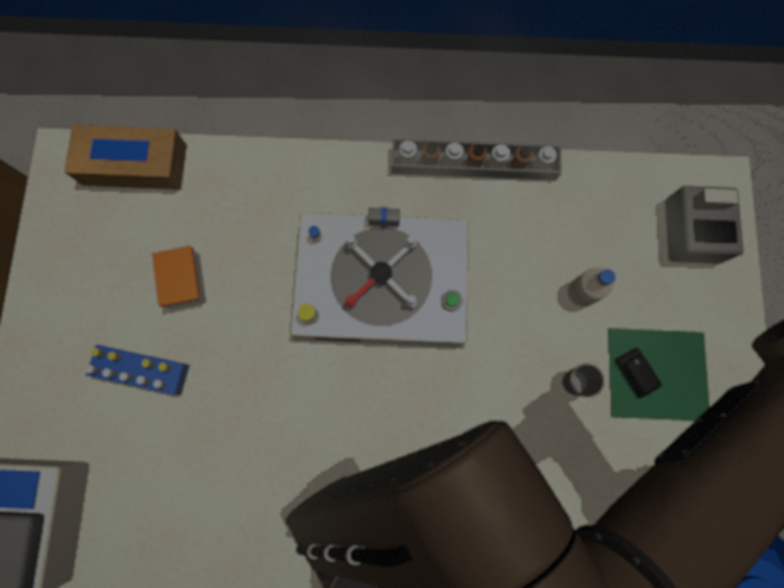

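View pics/scene0.png

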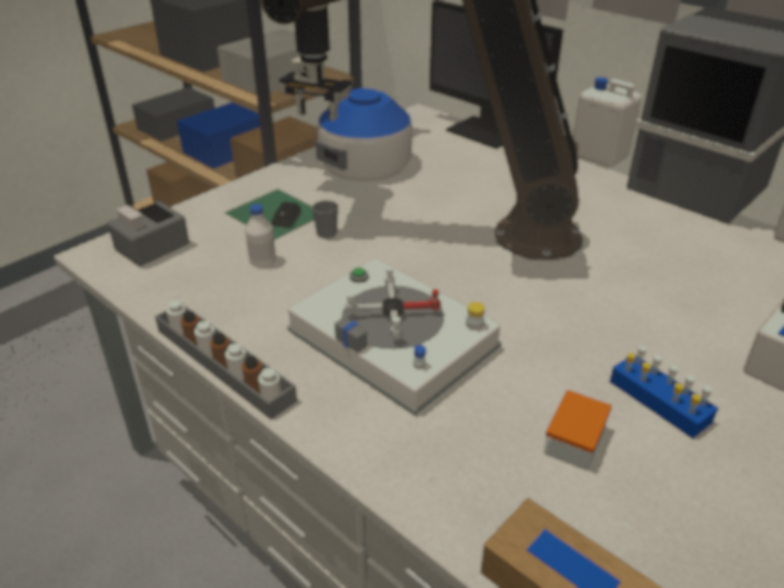

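The top view shows the hub at about (381,272), the red cap at (349,301), the blue mark at (384,214) and the green key at (452,300), in the enlarged picture. Next I turn these into positions.

```bash
cat >> h.py <<'E'
def blob(im,lo,hi,box=None):
    h=cv2.cvtColor(im,cv2.COLOR_BGR2HSV);m=cv2.inRange(h,np.array(lo),np.array(hi))
    if box:
        k=np.zeros_like(m);a,b,c,d=box;k[b:d,a:c]=1;m=m*k
    v,u=np.nonzero(m);return u,v
E
python3 - <<'E'
from h import *
im=r.capture("top");ci=r.camera_info("top")
hub=ray(ci,381/1.4,272/1.4,.110)
box=(205,145,340,250)
h=cv2.cvtColor(im,cv2.COLOR_BGR2HSV)
g=im[185:203,262:284].min(2) if 0 else cv2.cvtColor(im,cv2.COLOR_BGR2GRAY)
m=np.zeros(g.shape,np.uint8);m[183:206,260:284]=(g[183:206,260:284]<45)
v,u=np.nonzero(m);print("hub px",u.mean(),v.mean(),len(u));hub=ray(ci,u.mean(),v.mean(),.110)
u,v=blob(im,(40,80,40),(85,255,255),box);print("green",u.mean(),v.mean(),len(u));key=ray(ci,u.mean(),v.mean(),.091)
u,v=blob(im,(105,120,40),(130,255,255),(258,140,295,165));print("blue",u.mean(),v.mean(),len(u));mk=ray(ci,u.mean(),v.mean(),.11)
for lo,hi in(((0,130,60),(8,255,255)),((172,130,60),(180,255,255))):
    u,v=blob(im,lo,hi,box);print("red",len(u), u.min() if len(u) else 0, v.max() if len(u) else 0)
cap=ray(ci,349/1.4,300.5/1.4,.132)
for n,p in dict(hub=hub,key=key,mk=mk,cap=cap).items():print(n,p.round(4))
d=(mk-hub)[:2];print("yaw mk",np.degrees(np.arctan2(d[1],d[0])),np.linalg.norm(d))
k=(key-hub)[:2];a=np.arctan2(k[1],k[0])-np.arctan2(-155,-50);print("yaw key",np.degrees(a),np.linalg.norm(k),"exp .1629")
c=(cap-hub)[:2];print("cap ang",np.degrees(np.arctan2(c[1],c[0])),np.linalg.norm(c))
for n,u,v,z in(("vial",314,231,.115),("pot",307,312,.12),("c1",349,246,.132),("c2",414,245,.132),("c3",412,301,.132),("cor",300,215,.07),("cor",468,221,.07),("cor",464,342,.07),("cor",292,335,.07)):
    print(n,ray(ci,u/1.4,v/1.4,z).round(3))
crop=im[135:255,200:345];cv2.imwrite("pics/c1.png",cv2.resize(crop,None,fx=5,fy=5,interpolation=cv2.INTER_CUBIC))
E
```

```text
hub px 271.6411764705882 194.81764705882352 170
green 322.5 213.5 60
blue 273.82142857142856 153.03571428571428 28
red 117 247 219
red 0 0 0
hub [0.589  0.0107 0.11  ]
key [ 0.5429 -0.1438  0.091 ]
mk [0.7203 0.0104 0.11  ]
cap [0.5217 0.0718 0.132 ]
yaw mk -0.1605253452859738 0.13128081104162703
yaw key 1.2658703930333453 0.1612777424347021 exp .1629
cap ang 137.79244890376916 0.0908851043805467
vial [0.674 0.157 0.115]
pot [0.496 0.158 0.12 ]
c1 [0.639 0.079 0.132]
c2 [ 0.647 -0.058  0.132]
c3 [ 0.526 -0.058  0.132]
cor [0.725 0.199 0.07 ]
cor [ 0.728 -0.179  0.07 ]
cor [ 0.454 -0.175  0.07 ]
cor [0.453 0.195 0.07 ]
```

View pics/c1.png

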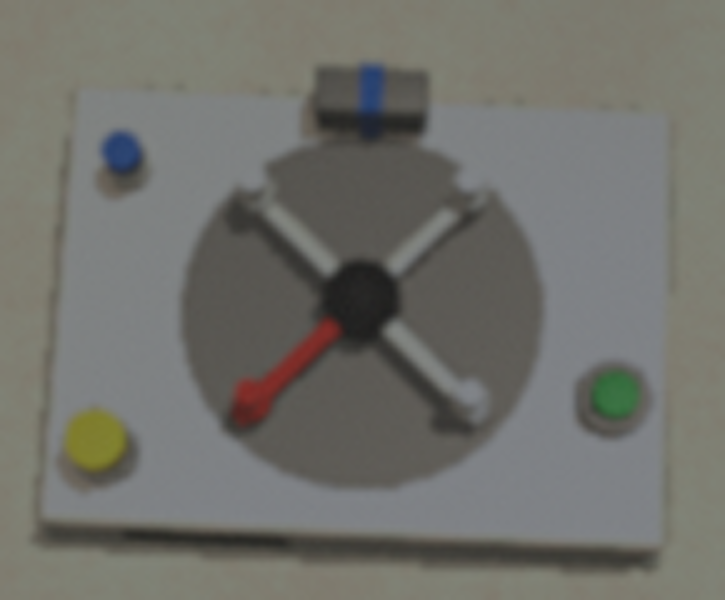

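jog_arm(deltas=[[[-1,2.0,4.07,0,0.179],[-1,2.0,4.07,0,0.179],[-1,2.0,4.07,0,0.179],[-1,2.0,4.07,0,0.179],[-1,2.0,4.07,0,0.179],[-1,2.0,4.07,0,0.179],[-1,2.0,4.07,0,0.179],[-1,2.0,4.07,0,0.179]]], force=5)

```text
time_s: 1.15
tcp_pos: [0.3706, -0.3144, 0.2455]
eef_rot: [-180.0, 0.0, -79.5]
contact_force: [0.8, -0.3, -0.1]
gripper_width: 0.0135
gripper_force: 0.0
```

jog_arm(deltas=[[[-1,2.0,4.07,0,0.179],[-1,2.0,4.07,0,0.179],[-1,2.0,4.07,0,0.179],[-1,2.0,4.07,0,0.179],[-1,2.0,4.07,0,0.179],[-1,2.0,4.07,0,0.179],[-1,2.0,4.07,0,0.179],[-1,2.0,4.07,0,0.179]]])

```text
time_s: 2.15
tcp_pos: [0.5306, 0.0113, 0.2455]
eef_rot: [-180.0, 0.0, 2.6]
contact_force: [0.3, 0.2, 0.0]
gripper_width: 0.0006
gripper_force: 0.0
```

jog_arm(deltas=[[[-1,0,0,-2,0],[-1,0,0,-2,0],[-1,0,0,-2,0],[-1,0,0,-1,0],[-1,0,0,0,0],[-1,0,0,0,0]]])

```text
time_s: 2.9
tcp_pos: [0.5307, 0.0099, 0.1763]
eef_rot: [-180.0, -0.1, 2.3]
contact_force: [0.8, 0.4, 0.4]
gripper_width: 0.0009
gripper_force: 0.0
```

Run:
```python
from h import *
ci=r.camera_info("wrist");im=r.capture("wrist");cv2.imwrite("pics/w1.png",im)
t=r.capture("top")[125:265,190:355];cv2.imwrite("pics/w1.png",np.hstack([im[:, :],cv2.resize(t,(240,204))]) if 0 else im)
for n,p in dict(hub=(.589,.0107,.11),cap=(.5217,.0718,.132)).items():print(n,proj(ci,p))
```

```text
hub (np.float64(282.2614837706959), np.float64(144.50903667740195))
cap (np.float64(176.19637052236183), np.float64(257.5637671279042))
```

View pics/w1.png

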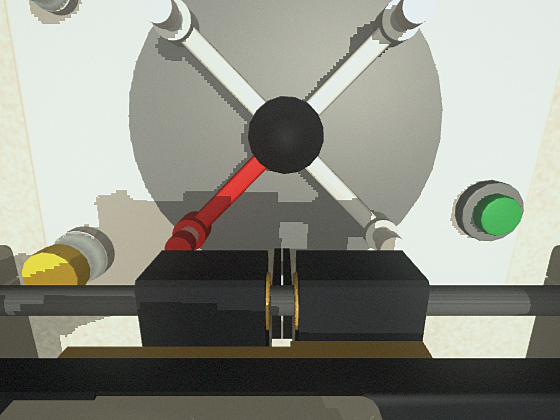

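The wrist view shows the hub at (286,135), the red cap at about (180,243) and the green key at (501,215). The finger tips sit between the red arm and the near white arm.

Run:
```python
from h import *
ci=r.camera_info("wrist");s=r.get_state();print(s["tcp_pos"],s["eef_rot"])
for n,u,v,z in(("hub",286,135,.11),("cap",180,243,.132),("key",501,215,.092),("c",407,10,.132),("c",384,234,.132)):print(n,ray(ci,u,v,z).round(4))
x,y,_=s["tcp_pos"]
for dx,dy in((-.01,-.021),(.01,-.021),(.01,.021),(-.01,.021)):print(proj(ci,(x+dx,y+dy,s["tcp_pos"][2]-.019)))
```

```text
[0.5306828  0.00989654 0.17634983] [-1.79979916e+02 -7.43271384e-02  2.24805117e+00]
hub [0.5947 0.0087 0.11  ]
cap [0.5311 0.0692 0.132 ]
key [ 0.5446 -0.1451  0.092 ]
c [ 0.658  -0.0476  0.132 ]
c [ 0.5415 -0.0509  0.132 ]
(np.float64(318.5544166119709), np.float64(284.63228584488184))
(np.float64(321.26793833482157), np.float64(249.68948903592116))
(np.float64(239.45957110118027), np.float64(246.75322517419804))
(np.float64(239.33386104931338), np.float64(281.88080256268535))
```

jog_arm(deltas=[[[-1,0,0,-2,0],[-1,0,0,-2,0],[-1,0,0,-2,0],[-1,0,0,-1.2,0],[-1,0,0,0,0]]])

```text
time_s: 3.62
tcp_pos: [0.53, 0.0097, 0.1032]
eef_rot: [180.0, 0.1, 2.2]
contact_force: [-0.2, -0.6, 0.1]
gripper_width: 0.0003
gripper_force: 0.0
```

Run:
```python
from h import *
s=r.get_state();print(s["tcp_pos"].round(4),s["eef_rot"].round(2),s["contact_force"].round(1),s["time_s"])
p=s["tcp_pos"][:2];th0=s["eef_rot"][2]+180
H=np.array([.594,.0097]);N=26
for i in range(1,N+1):
    th=th0+(2-th0)*i/N;o=min(.027,.027*i/5);a=np.radians(th);rho=.0634+(.059-.0634)*min(1,i/5)
    P=H+np.array([np.cos(a)*rho-np.sin(a)*o,np.sin(a)*rho+np.cos(a)*o]);d=(P-p)*100;p=P
    print(i,round(th,1),[-1,round(d[0],2),round(d[1],2),0,round(np.radians(2-th0)/N,4)])
```

```text
[0.53   0.0097 0.1032] [1.7998e+02 6.0000e-02 2.2500e+00] [-0.2 -0.6  0.1] 3.625
1 175.3 [-1, np.float64(0.12), np.float64(-0.03), 0, np.float64(-0.121)]
2 168.4 [-1, np.float64(0.02), np.float64(0.21), 0, np.float64(-0.121)]
3 161.4 [-1, np.float64(-0.02), np.float64(0.21), 0, np.float64(-0.121)]
4 154.5 [-1, np.float64(-0.06), np.float64(0.23), 0, np.float64(-0.121)]
5 147.6 [-1, np.float64(-0.09), np.float64(0.26), 0, np.float64(-0.121)]
6 140.7 [-1, np.float64(0.15), np.float64(0.77), 0, np.float64(-0.121)]
7 133.7 [-1, np.float64(0.25), np.float64(0.75), 0, np.float64(-0.121)]
8 126.8 [-1, np.float64(0.33), np.float64(0.71), 0, np.float64(-0.121)]
9 119.9 [-1, np.float64(0.42), np.float64(0.66), 0, np.float64(-0.121)]
10 112.9 [-1, np.float64(0.49), np.float64(0.61), 0, np.float64(-0.121)]
11 106.0 [-1, np.float64(0.56), np.float64(0.55), 0, np.float64(-0.121)]
12 99.1 [-1, np.float64(0.63), np.float64(0.47), 0, np.float64(-0.121)]
13 92.1 [-1, np.float64(0.68), np.float64(0.39), 0, np.float64(-0.121)]
14 85.2 [-1, np.float64(0.72), np.float64(0.31), 0, np.float64(-0.121)]
15 78
[... 164 characters left out ...]
.78), np.float64(0.03), 0, np.float64(-0.121)]
18 57.5 [-1, np.float64(0.78), np.float64(-0.06), 0, np.float64(-0.121)]
19 50.5 [-1, np.float64(0.77), np.float64(-0.16), 0, np.float64(-0.121)]
20 43.6 [-1, np.float64(0.74), np.float64(-0.25), 0, np.float64(-0.121)]
21 36.7 [-1, np.float64(0.71), np.float64(-0.34), 0, np.float64(-0.121)]
22 29.7 [-1, np.float64(0.66), np.float64(-0.42), 0, np.float64(-0.121)]
23 22.8 [-1, np.float64(0.61), np.float64(-0.5), 0, np.float64(-0.121)]
24 15.9 [-1, np.float64(0.54), np.float64(-0.57), 0, np.float64(-0.121)]
25 8.9 [-1, np.float64(0.47), np.float64(-0.63), 0, np.float64(-0.121)]
26 2.0 [-1, np.float64(0.39), np.float64(-0.68), 0, np.float64(-0.121)]
```

jog_arm(deltas=[[[-1,0.12,-0.03,0,-0.121],[-1,0.02,0.21,0,-0.121],[-1,-0.02,0.21,0,-0.121],[-1,-0.06,0.23,0,-0.121],[-1,-0.09,0.26,0,-0.121],[-1,0.15,0.77,0,-0.121],[-1,0.25,0.75,0,-0.121],[-1,0.33,0.71,0,-0.121]]])

```text
time_s: 4.62
tcp_pos: [0.5377, 0.0411, 0.1047]
eef_rot: [-179.9, -0.0, -53.4]
contact_force: [-0.4, -1.6, 0.1]
gripper_width: 0.0001
gripper_force: 0.6
```

jog_arm(deltas=[[[-1,0.42,0.66,0,-0.121],[-1,0.49,0.61,0,-0.121],[-1,0.56,0.55,0,-0.121],[-1,0.63,0.47,0,-0.121],[-1,0.68,0.39,0,-0.121],[-1,0.72,0.31,0,-0.121],[-1,0.75,0.22,0,-0.121],[-1,0.77,0.13,0,-0.121]]])

```text
time_s: 5.62
tcp_pos: [0.5877, 0.0744, 0.1045]
eef_rot: [-180.0, 0.0, -108.9]
contact_force: [-1.4, -1.1, 0.1]
gripper_width: 0.0006
gripper_force: 0.6
```

jog_arm(deltas=[[[-1,0.78,0.03,0,-0.121],[-1,0.78,-0.06,0,-0.121],[-1,0.77,-0.16,0,-0.121],[-1,0.74,-0.25,0,-0.121],[-1,0.71,-0.34,0,-0.121],[-1,0.66,-0.42,0,-0.121],[-1,0.61,-0.5,0,-0.121],[-1,0,0,0,0]]])

```text
time_s: 6.62
tcp_pos: [0.6387, 0.0572, 0.1045]
eef_rot: [-180.0, 0.1, -157.2]
contact_force: [0.4, -0.4, 0.4]
gripper_width: 0.0005
gripper_force: 0.0
```

Run:
```python
from h import *
s=r.get_state();print(s["tcp_pos"].round(4),s["eef_rot"].round(2),s["contact_force"].round(1),s["time_s"])
a=r.capture("wrist");b=r.capture("top")[125:265,190:355]
b=cv2.resize(b,None,fx=1.45,fy=1.45,interpolation=cv2.INTER_CUBIC)
c=np.zeros((420,800,3),np.uint8);c[:,:560]=a;c[:b.shape[0],560:560+b.shape[1]]=b
cv2.imwrite("pics/w2.png",c)
```

```text
[0.6387 0.0572 0.1045] [-1.7999e+02  8.0000e-02 -1.5718e+02] [ 0.4 -0.4  0.4] 6.625
```

View pics/w2.png

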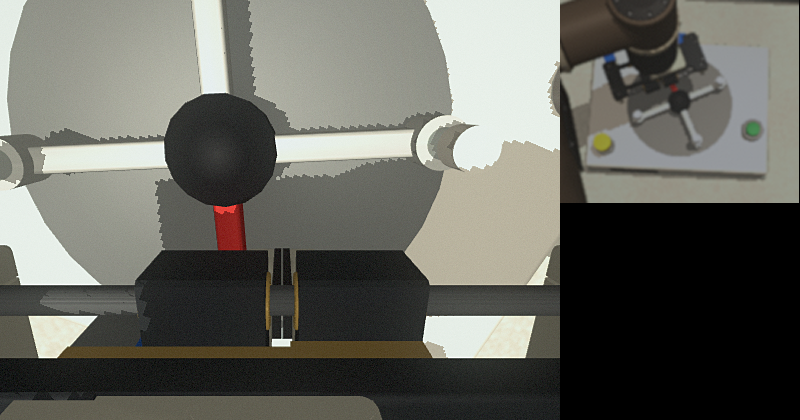

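The wrist view shows the hub at (220,150), the red arm at about (231,240), the opposite white arm at (210,2) and the side arms at (60,159) and (400,146).

Run:
```python
from h import *
ci=r.camera_info("wrist")
H=ray(ci,220,150,.11);print("hub",H)
def a(p,q):
    d=(ray(ci,*p,.102)-ray(ci,*q,.102))[:2];return np.degrees(np.arctan2(d[1],d[0]))
print(a((231,240),(210,2)),a((60,157),(400,144)),a((400,144),(60,157)))
```

```text
hub [0.59113541 0.00973991 0.11      ]
25.177892749608926 -64.91612756170171 115.08387243829829
```

jog_arm(deltas=[[[-1,0.48,-0.5,0,-0.106],[-1,0.43,-0.54,0,-0.106],[-1,0.37,-0.58,0,-0.106],[-1,0.3,-0.61,0,-0.106],[-1,0,0,0,0],[-1,0,0,0,0]]])

```text
time_s: 7.48
tcp_pos: [0.6536, 0.0352, 0.1037]
eef_rot: [180.0, 0.0, 178.7]
contact_force: [0.1, 0.0, 0.5]
gripper_width: 0.0004
gripper_force: 0.0
```

Run:
```python
from h import *
s=r.get_state();print(s["tcp_pos"].round(4),s["eef_rot"].round(2),s["contact_force"].round(1),s["time_s"])
cv2.imwrite("pics/w3.png",r.capture("wrist"))
```

```text
[0.6536 0.0352 0.1037] [1.8000e+02 1.0000e-02 1.7869e+02] [0.1 0.  0.5] 7.475
```

View pics/w3.png

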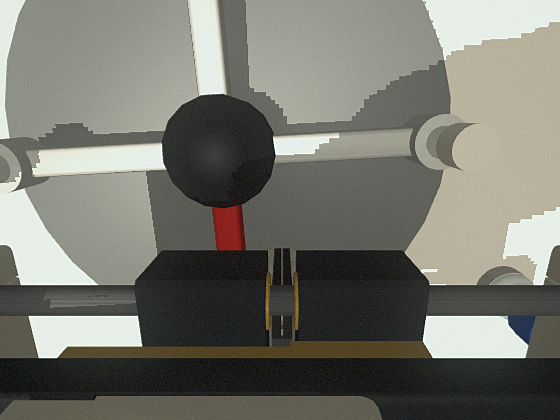

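The wrist view shows the red arm at about (230,240), the white arm at (207,2) and the side arms at (60,160) and (390,142). I'll back off, rise and check from above.

jog_arm(deltas=[[[-1,0,0.5,0,0],[-1,0,0.5,0,0],[-1,0,0,2,0],[-1,0,0,3,0],[-1,0,0,3,0],[-1,-4,-1,2,0],[-1,-5,-2,0,0],[-1,-5,-2,0,0]]])

```text
time_s: 8.52
tcp_pos: [0.5124, -0.0051, 0.2037]
eef_rot: [180.0, 0.0, 178.6]
contact_force: [-0.1, -0.4, 1.2]
gripper_width: 0.0005
gripper_force: 0.0
```

jog_arm(deltas=[[[-1,-4,-5,0,0.18],[-1,0,-5,0,0.18],[-1,0,-5,0,0.18],[-1,0,0,0,0.18],[-1,0,0,0,0.18],[-1,0,0,0,0],[-1,0,0,0,0]]])

```text
time_s: 9.4
tcp_pos: [0.475, -0.1484, 0.2036]
eef_rot: [-180.0, 0.0, -131.2]
contact_force: [-0.5, 0.2, -0.2]
gripper_width: 0.0006
gripper_force: 0.0
```

Run:
```python
from h import *
s=r.get_state();print(s["tcp_pos"].round(4),s["eef_rot"].round(2),s["contact_force"].round(1),s["time_s"])
a=r.capture("wrist");b=r.capture("top")[135:255,200:345]
b=cv2.resize(b,(380,315),interpolation=cv2.INTER_CUBIC)
c=np.zeros((420,800,3),np.uint8);c[:315,:420]=cv2.resize(a,(420,315));c[:315,420:]=b
cv2.imwrite("pics/w4.png",c)
```

```text
[ 0.475  -0.1484  0.2036] [-180.      0.   -131.17] [-0.5  0.2 -0.2] 9.4
```

View pics/w4.png

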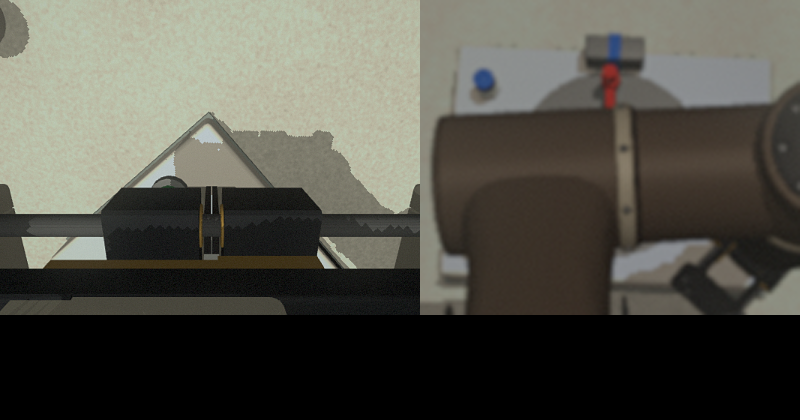

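The red cap is close to the blue mark, but the arm hides the rest. I'll turn the wrist camera to look towards the head.

jog_arm(deltas=[[[-1,0,1,0.5,0.18],[-1,0,2,0.5,0.18],[-1,0,2,0.5,0.18],[-1,0,2,0.5,0.18],[-1,0,2,0.5,0.18],[-1,0,2,0.5,0.18],[-1,0,2,0.5,0.18],[-1,0,2,0.5,0.18]]])

```text
time_s: 10.5
tcp_pos: [0.4749, 0.0022, 0.2438]
eef_rot: [-180.0, -0.0, -48.2]
contact_force: [-0.1, 0.8, -0.1]
gripper_width: 0.0008
gripper_force: 0.0
```

jog_arm(deltas=[[[-1,0,0,0,0.17],[-1,0,0,0,0.17],[-1,0,0,0,0.17],[-1,0,0,0,0.17],[-1,0,0,0,0.17],[-1,0,0,0,0],[-1,0,0,0,0]]])

```text
time_s: 11.38
tcp_pos: [0.4749, 0.0014, 0.2436]
eef_rot: [-180.0, 0.0, -0.0]
contact_force: [0.3, -0.1, 0.7]
gripper_width: 0.0005
gripper_force: 0.0
```

Run:
```python
from h import *
s=r.get_state();print(s["tcp_pos"].round(4),s["eef_rot"].round(2),s["time_s"])
cv2.imwrite("pics/w5.png",r.capture("wrist"))
im=r.capture("top");ci=r.camera_info("top")
u,v=blob(im,(105,120,40),(130,255,255),(258,140,295,165));print("blue",u.mean(),v.mean(),len(u),ray(ci,u.mean(),v.mean(),.11))
for z in(.115,):
    u,v=blob(im,(0,130,60),(8,255,255),(255,145,295,175));print(u.mean(),v.mean(),len(u),ray(ci,u.mean(),v.mean(),.12))
    k=v<=v.min()+5;print(ray(ci,u[k].mean(),v[k].mean(),.132))
```

```text
[0.4749 0.0014 0.2436] [-1.8e+02  0.0e+00 -2.0e-02] 11.375
blue 274.0 149.5 6 [0.7317097  0.01034658 0.11      ]
nan nan 0 [nan nan nan]<stdin>:7: RuntimeWarning: Mean of empty slice.
  ret = ret.dtype.type(ret / rcount)
Traceback (most recent call last):
ValueError: zero-size array to reduction operation minimum which has no identity
```

View pics/w5.png

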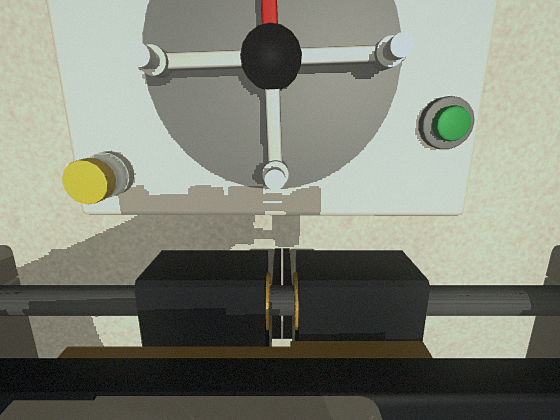

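The wrist view shows the hub at (271,56), the red arm at (269,8), the near white arm at (274,140), the key at (453,124), and the loader's near edge running level at row 213–215.

Run:
```python
from h import *
ci=r.camera_info("wrist");im=cv2.imread("pics/w5.png")
g=im.astype(int)
red=(g[:,:,2]>100)&(g[:,:,1]<80)&(g[:,:,0]<80)
rows=[];
for v in range(1,22,2):
    u=np.nonzero(red[v,240:300])[0]
    if len(u)>6:rows.append((240+u.mean(),v))
wh=[]
gray=cv2.cvtColor(im,cv2.COLOR_BGR2GRAY)
for v in range(95,150,5):
    u=np.nonzero(gray[v,255:295]>185)[0];wh.append((255+u.mean(),v,len(u)))
print(rows[0],rows[-1],wh[0],wh[-1])
P=lambda u,v,z:ray(ci,u,v,z)[:2]
ang=lambda d:np.degrees(np.arctan2(d[1],d[0]))
print("arm",ang(P(*rows[0],.102)-P(*wh[-1][:2],.102)),ang(P(*rows[0],.102)-P(*wh[0][:2],.102)))
print("side",ang(P(165,60.5,.102)-P(380,52,.102))-90)
h=P(271,56,.11);u,v=blob(im,(45,80,40),(85,255,255),(420,90,490,160));k=P(u.mean(),v.mean(),.0915)
print("hub",h,"key",k,u.mean(),v.mean());print("yaw key",ang(k-h)-ang((-50,-155)),np.linalg.norm(k-h))
# deck near edge: fit transitions
pts=[]
for c in list(range(330,450,4)):
    col=gray[195:230,c].astype(int);i=np.argmin(np.diff(cv2.GaussianBlur(gray[195:230,c:c+1],(1,5),0)[:,0].astype(int)));pts.append(P(c,195+i+.5,.07))
pts=np.array(pts);print("edge yaw",np.degrees(np.arctan(np.polyfit(pts[:,1],pts[:,0],1)[0])),"x",pts[:,0].mean())
```

```text
(np.float64(268.5), 1) (np.float64(269.0), 21) (np.float64(272.5), 95, 12) (np.float64(274.0), 145, 11)
arm 1.8955250811195385 2.1790938174743815
side 2.122474461393466
hub [0.59294814 0.00841334] key [ 0.54388644 -0.14357191] 451.258541089566 122.85872576177286
yaw key -0.011677532504293708 0.15970776108953794
edge yaw 0.20633562264725178 x 0.45721037564954303
```

The rotor is about 2° short of the mark (3 mm against the 8 mm allowed), so step 1 holds. Next is the key.

jog_arm(deltas=[[[-1,1.73,-3.65,0,0],[-1,1.73,-3.65,0,0],[-1,1.73,-3.65,0,0],[-1,1.73,-3.65,0,0],[-1,0,0,-4,0],[-1,0,0,-4,0],[-1,0,0,-4,0],[-1,0,0,0,0]]])

```text
time_s: 12.48
tcp_pos: [0.542, -0.1448, 0.1209]
eef_rot: [180.0, 0.4, 0.1]
contact_force: [-0.1, 0.4, 0.9]
gripper_width: 0.0002
gripper_force: 0.0
```

jog_arm(deltas=[[[-1,0,0,-0.5,0],[-1,0,0,-0.5,0],[-1,0,0,-0.5,0],[-1,0,0,-0.3,0],[-1,0,0,0,0],[-1,0,0,0,0]]])

```text
time_s: 13.22
tcp_pos: [0.545, -0.1446, 0.1062]
eef_rot: [180.0, -0.1, 0.2]
contact_force: [2.2, 0.8, 4.3]
gripper_width: 0.0002
gripper_force: 2.1
```

jog_arm(deltas=[[[-1,0,0,-0.1,0],[-1,0,0,-0.1,0],[-1,0,0,0,0],[-1,0,0,0,0]]])

```text
time_s: 13.72
tcp_pos: [0.545, -0.1446, 0.1051]
eef_rot: [180.0, -0.1, 0.3]
contact_force: [-2.0, 2.4, 14.3]
gripper_width: 0.0008
gripper_force: 7.4
```

The force jumped to 14 N, so the key is at its stop. Now I'll release it and move clear.

jog_arm(deltas=[[[-1,0,0,0.8,0],[-1,0,0,1.5,0],[-1,0,0,3,0],[-1,0,0,4,0],[-1,0,0,4,0],[-1,-3,2,1,0],[-1,-3,4,0,0],[-1,-1,4,0,0]]])

```text
time_s: 14.72
tcp_pos: [0.4718, -0.0444, 0.247]
eef_rot: [-180.0, 0.0, 0.1]
contact_force: [0.3, -0.2, -0.5]
gripper_width: 0.0003
gripper_force: 0.0
```

jog_arm(deltas=[[[-1,0,4,0,0],[-1,0,0,0,0],[-1,0,0,0,0],[-1,0,0,0,0]]])

```text
time_s: 15.22
tcp_pos: [0.4739, -0.0055, 0.2464]
eef_rot: [180.0, 0.0, 0.2]
contact_force: [0.9, -0.3, 0.8]
gripper_width: 0.0007
gripper_force: 0.0
```

Run:
```python
from h import *
s=r.get_state();print(s["tcp_pos"].round(4),s["contact_force"].round(1),s["time_s"])
cv2.imwrite("pics/w6.png",r.capture("wrist"))
```

```text
[ 0.4739 -0.0055  0.2464] [ 0.9 -0.3  0.8] 15.225
```

View pics/w6.png

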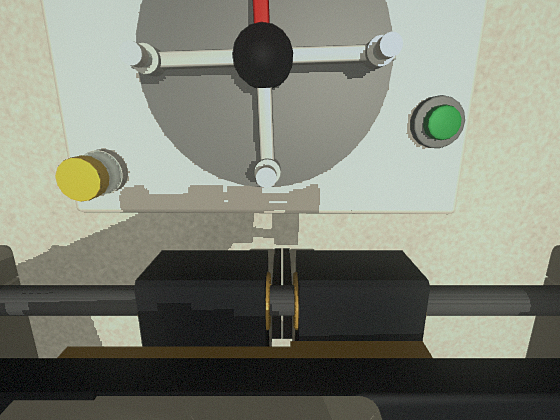

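The red arm at (261,10) and near arm at (264,140) are unchanged. The key is back up at (444,121), the pot has not moved, and the arm is clear.

```bash
python3 -c "
from plant import r
print(r.close_job())"
```

```text
the job is handed in; nothing more can be done
None
```

I handed the job in, and no verdict came back: the red arm rests about 2° (3 mm) short of the blue mark, within the 8 mm limit, the green key was pressed to its stop and is back up, and the gripper is clear of everything.

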